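# Pull the punch with the loose handle

## Task

Three look-alike setting punches stand in the wooden rack, and one of them has a handle that is loose on its shank. Find it by rocking the round knobs a little from side to side, then lift that punch out and stand it, knob up, leaning in the red repair pot. Leave the two firm punches seated in the rack.

Things in the scene. Friction and masses are not known exactly. Their poses are not given: they have to be found in the camera images.
- punch_a: Steel punch lifted with its handle (0.15 kg in all), upright in the rack. Origin at the tip of its foot, z up: 12 mm square shank with a round tip, sunk in the rack up to z = 38 mm; 26 mm collar resting on the rack's top to 44; handle above. Its x is the rack's x. Exactly one of the three punches has a loose handle; looks do not tell which. With its round tip a punch cannot stand by itself.
- punch_b: Punch b: the same to look at as punch a, same origin, axes and sizes.
- punch_c: Punch c: the same to look at as punch a, same origin, axes and sizes.
- handle_a: Handle on punch a, origin at the collar's top (44 mm above the foot), z up: brass ferrule, dark wood neck 19 mm thick, ball knob 32 mm across centred at z = 46 mm (top 62). Starts straight. Firm: no play. Loose: rocks freely about this origin, any way, up to 10 degrees (8 mm at the knob), then flops over. A tight grip hides play along its closing line: rock square to it, or push one side.
- handle_b: Handle on punch b: the same as handle a to look at.
- handle_c: Handle on punch c: the same as handle a to look at.
- rack: Fixed pale wooden block, 70 (x) x 230 (y) x 45 mm high, origin at the centre of its underside. Three square through holes of 13 mm along its y, at -80, 0, +80 mm, hold the punches, any punch in any hole. Every punch, firm ones too, can tip by about 2 degrees in its hole (2 to 3 mm at the knob).
- repair_pot: Fixed round red open pot without a handle, 88 mm across the rim, 65 mm high, walls and floor about 4 to 5 mm, origin at the centre of its underside. A black pot of brushes elsewhere on the bench is not meant.

How it is judged:
By the outcome, as a careful person would: the job done as asked, in the order asked, and still so for the second after the job is handed in, with the robot touching nothing.
It also fails if it takes over 51 s, if anything falls off the work surface, if the arm or the gripper's body presses on something with over 40 N, if the wrist force passes 120 N, or if a joint passes its speed limit or range.

## Robot

A 7-joint arm with a two-finger parallel gripper is mounted at the origin on the work surface. World frame = base frame: x ahead of the robot, y to its left, z up, the work surface at z = 0. Lengths are in m, angles in rad, forces in N, time in s.
With the tool pointing down it reaches from about 0.4 to 0.9 m from the base axis. Payload 5.5 kg.
Tool frame: the origin (TCP) lies where the fingers leave the gripper's body, on its centre line; the fingertips stand 73 mm ahead of it and the grasp point (between the pads) lies 54 mm ahead of it; z points along the fingers, y is the direction in which the jaws open and shut (so a half turn about z gives the same grasp; the last joint's range is limited). The gripper opens to 85 mm and grips with 20 to 120 N. Pads are 22 mm wide; open, the fingers measure 114 mm over their backs; the gripper's body (76 mm by 85 mm) begins 54 mm behind the grasp point. The pads swing forward as they close: fully open they stand 13 mm farther back than shut.
Start: joints at [1.531, 0.501, -0.427, 1.55, 0.221, 1.138, -0.21], TCP at [0.194, -0.62, 0.304] pointing down, gripper open.
Joint ranges: [-2.88, 2.88], [-0.31, 2.03], [-1.54, 1.56], [0.2, 2.42], [-1.41, 4.55], [0.19, 2.02], [-2.57, 2.57]. Speed limits (rad/s): [2.57, 2.57, 3.14, 3.14, 3.14, 3.14, 3.14].

## Interface

Orientations are given as a 3x3 rotation matrix whose columns are the frame's x, y, z axes.
In Python, from plant import robot, eyes, order, finder gives the robot as it stands.
- The arm moves only by the shell command python3 -m crank 'ROWS'. ROWS is JSON, a list of rows, each a list of 7 numbers: the opening, from -1 (shut) to 1 (fully open), so that 0 is half open, then the shift along the tool's x, y, z each as a share of 4 cm, from -1 to 1, then the turn, a rotation vector about the tool's x, y, z each as a share of 4 degrees, from -1 to 1. In form: [[fingers, x, y, z, wx, wy, wz], ...]. A call has 1 to 10 rows; each row shifts and turns the commanded pose from where the row before left it, along the tool's axes as they then stand; what a row does not reach is not made up. A row lasts 1/12 s, in which the tool goes at most 41.7 mm and 7.16 degrees, less where a joint would pass 70% of its speed; a pose out of reach is approached as far as the arm can. A call with a number of a shift or a turn outside -1 to 1 is refused whole. A call with a gripper value outside its range is refused whole. The fingers move at their own pace and stop on an object; the grip force is fixed at half the most. Time passes only in rows, so rows that do not move let the fingers close. It gives the time, the measured TCP pose, the force and the opening at its end, in the units of the state.
- robot.get_state(): the state, without advancing time (a new reading comes with each control period).
- eyes.capture(name): name is "scene" or "top" or "wrist"; returns the picture (384x512x3 uint8, red, green, blue); there is no depth.
- eyes.get_calibration(name): a dict with "fx", "fy", "cx", "cy" (pixels), "extrinsics" (4x4, takes a point from camera to world coordinates). Camera axes: x right, y down, z forward; pixel columns grow to the right and rows downward; lengths in m; the calibration is good to about 2 mm. A picture is of the moment at which its call begins: read the wrist's pose just before it. get_calibration takes no time and is no camera call; for the wrist camera it gives the pose at the moment of the call.
- order.finish_job(): hands the job in, once; it reports no verdict.
Trained networks look in the newest picture that a camera, given by its name, has taken for a name from the list of things; names that differ only in an ending like _2 or _b are one class to them, and where a whole thing is asked for, a point or a joint stands for the part that bears it (a point fixed in the world has none). Each returns a list of dicts, best first, with "confidence" (0 to 1); they miss things now and then, are a little off and sometimes report something else, mostly with a low value. They report only what shows in the picture. A call takes as long as a camera call.
- finder.boxes_of(camera, name): "bbox" ([left, top, right, bottom] in pixels, round what is visible of it).
- finder.regions_of(camera, name): "mask" (384x512 bool, what is visible of it) and "bbox" ([left, top, right, bottom] in pixels, round what is visible of it).
The state is a dict: "t": time; "qpos": joint angles; "dq": joint speeds; "tau": joint torques, N m; "tcp_pos": TCP position; "tcp_rot": TCP orientation; "ft_force": force on the tool from outside, world axes, zero at the start; "moment": the same for the moment, N m; "finger_gap": finger opening in m.
Only numpy, scipy, OpenCV 4.12 (cv2) and the standard library are available. Lean on these libraries where they do the work, as an engineer would, in place of code of your own. Each camera call takes 0.05 s, during which the arm holds its last target.

## Working session

There is one attempt and no reset: what is moved stays moved. The work goes in short steps, Python scripts to look and compute and a shell command to move; the robot and the scene stay as the last step left them, time stands still between calls to the robot, and variables do not carry over. Pictures are saved under pics/ and viewed, and the job is handed in when it is done.

```bash
ls; mkdir -p pics; cat > h.py <<'E'
import numpy as np,cv2
from plant import robot,eyes,order,finder
def snap(c,name):
    im=eyes.capture(c); cv2.imwrite(f'pics/{name}.png',cv2.cvtColor(im,cv2.COLOR_RGB2BGR)); return im
def ray(cal,u,v):
    E=np.array(cal['extrinsics']); d=E[:3,:3]@np.array([(u-cal['cx'])/cal['fx'],(v-cal['cy'])/cal['fy'],1]); return E[:3,3],d
def atz(cal,u,v,z):
    o,d=ray(cal,u,v); return o+d*(z-o[2])/d[2]
def proj(cal,p):
    E=np.array(cal['extrinsics']); q=E[:3,:3].T@(np.array(p)-E[:3,3]); return np.array([cal['fx']*q[0]/q[2]+cal['cx'],cal['fy']*q[1]/q[2]+cal['cy']])
E
python3 - <<'E'
from h import *
s=robot.get_state(); print(s)
for c in ('scene','top'):
    snap(c,c+'0'); cal=eyes.get_calibration(c); print(c,cal)
    for n in ('handle_a','rack','repair_pot'):
        for d in finder.boxes_of(c,n): print(n,np.round(d['bbox'],1),round(d['confidence'],2))
E
```

```text
pics
{'t': 0.0, 'qpos': array([ 1.53120493,  0.50185351, -0.42679933,  1.55143691,  0.22078273,
        1.1383036 , -0.21028242]), 'dq': array([-1.09808421e-03, -5.62796141e-04,  2.27050491e-04, -4.27908375e-04,
        5.93594770e-04,  9.75133486e-06, -1.13645670e-03]), 'tau': array([ 1.37999436e-03, -5.69509649e+01, -5.81558391e+00, -2.80938417e+01,
        1.06340900e-02,  1.18815782e-02,  4.92797739e-06]), 'tcp_pos': array([ 0.19361862, -0.61991858,  0.30286183]), 'tcp_rot': array([[ 9.54487087e-01,  2.98251831e-01, -4.96816497e-04],
       [ 2.98252232e-01, -9.54485233e-01,  1.88318685e-03],
       [ 8.74599169e-05, -1.94565416e-03, -9.99998103e-01]]), 'ft_force': array([ 0.24826683, -0.10411993,  0.28608595]), 'moment': array([0.03739561, 0.00706374, 0.01549177]), 'finger_gap': 0.08559979702974778}
scene {'fx': 451.3992702576817, 'fy': 451.3992702576817, 'cx': 255.79485848051814, 'cy': 194.78264773126773, 'extrinsics': array([[ 0.02199355,  0.67433088, -0.73810172,  1.15674213],
       [ 0.99975688, -0.01367657,  0.01729528,  0.00380046],
       [ 0.00156804, -0.73830266, -0.67
[... 268 characters left out ...]
.2] 0.48
repair_pot [352.9 159.6 371.4 194.6] 0.74
repair_pot [113.2 172.  167.3 228. ] 0.72
repair_pot [267.9 160.5 283.3 195.2] 0.71
top {'fx': 462.21148932247473, 'fy': 462.21148932247473, 'cx': 251.70714064129956, 'cy': 181.78934085118112, 'extrinsics': array([[-0.01228543, -0.98209714,  0.18797416,  0.37210783],
       [-0.9998109 ,  0.01489902,  0.01249738,  0.0070342 ],
       [-0.01507427, -0.18778508, -0.98209446,  0.97913393],
       [ 0.        ,  0.        ,  0.        ,  1.        ]])}
handle_a [146.4 184.2 162.6 193.1] 0.66
handle_a [182.  179.4 199.8 195.5] 0.59
handle_a [223.2 179.3 245.5 195.5] 0.59
rack [139.5 172.7 253.8 214.1] 0.9
repair_pot [335.4 162.9 376.1 206.2] 0.88
```

View pics/scene0.png

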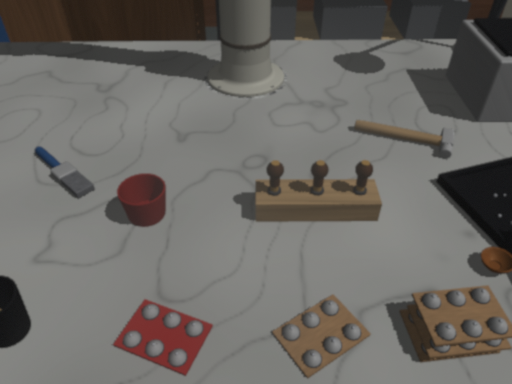

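View pics/top0.png

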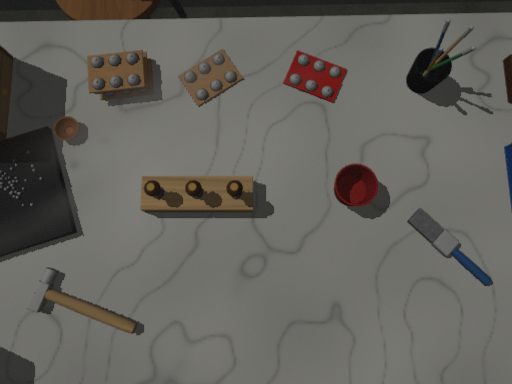

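The scene picture shows three knobs at about (275,168), (320,168), (364,168) and the red pot at (143,200). In the top picture the knobs are at about (152,187), (194,187), (235,188) and the pot at (356,185). I'll triangulate these.

```bash
python3 - <<'E'
from h import *
S=eyes.get_calibration('scene');T=eyes.get_calibration('top')
def tri(a,b):
    o1,d1=ray(S,*a);o2,d2=ray(T,*b)
    A=np.c_[d1,-d2];x=np.linalg.lstsq(A,o2-o1,rcond=None)[0]
    p,q=o1+d1*x[0],o2+d2*x[1];return (p+q)/2,np.linalg.norm(p-q)
for a,b in (((275,168.5),(235,188)),((320,168),(194,187)),((364,168),(152.5,187))):
    print(tri(a,b),atz(T,*b,.097),atz(S,*a,.097))
for c in('scene','top'):
    eyes.capture(c)
    for n in('rack','repair_pot'):
        for i,d in enumerate(finder.regions_of(c,n)[:2]):
            m=d['mask'].astype(np.uint8);k=max(cv2.findContours(m,0,2)[0],key=cv2.contourArea)
            print(c,n,d['confidence'],cv2.minAreaRect(k),cv2.boxPoints(cv2.minAreaRect(k)).round(1).tolist())
print('pot rim top',atz(T,356,185,.065),atz(T,335.4,185,.065),atz(T,376.1,185,.065),atz(T,356,163,.065),atz(T,356,203,.065),'scene',atz(S,143,189,.065))
print('rack',[atz(T,*p,.045).round(4) for p in((142,177),(253,177),(254,211),(141,212))])
E
python3 - <<'E'
import cv2
a=cv2.imread('pics/top0.png')[150:230,120:400];cv2.imwrite('pics/top0z.png',cv2.resize(a,(798,228),interpolation=2))
a=cv2.imread('pics/scene0.png')[140:240,100:400];cv2.imwrite('pics/scene0z.png',cv2.resize(a,(798,266),interpolation=2))
E
```

```text
(array([0.52888978, 0.05177259, 0.09887567]), np.float64(0.002105754289362131)) [0.52917875 0.05081209 0.097     ] [0.52654626 0.05300898 0.097     ]
(array([0.53179106, 0.13151412, 0.10096656]), np.float64(0.0031142983942089365)) [0.53234419 0.13050215 0.097     ] [0.52674767 0.13411701 0.097     ]
(array([0.5329869 , 0.21119338, 0.10069746]), np.float64(0.0012834142138600042)) [0.53355718 0.21139626 0.097     ] [0.52833806 0.21338706 0.097     ]
scene rack 0.78 ((317.5, 200.0), (42.0, 125.0), 90.0) [[255.0, 179.0], [380.0, 179.0], [380.0, 221.0], [255.0, 221.0]]
scene repair_pot 0.62 ((140.5, 199.5), (53.0, 47.0), 90.0) [[117.0, 173.0], [164.0, 173.0], [164.0, 226.0], [117.0, 226.0]]
top rack 0.87 ((196.13917541503906, 193.0813751220703), (112.07438659667969, 36.898155212402344), 0.5729386806488037) [[139.89999389648438, 211.0], [140.3000030517578, 174.10000610351562], [252.39999389648438, 175.1999969482422], [252.0, 212.10000610351562]]
top repair_pot 0.58 ((356.0, 184.5), (41.0, 42.0), 90.0) [[335.0, 164.0], [377.0, 164.0], [377.0, 205.0], [335.0, 205.0]]
pot rim top [ 0.53735237 -0.19027648  0.065     ] [ 0.53797251 -0.14910418  0.065     ] [ 0.53674809 -0.23039544  0.065     ] [ 0.58256147 -0.19274291  0.065     ] [ 0.50096777 -0.18829147  0.065     ] scene [ 0.54119342 -0.18632727  0.065     ]
rack [array([0.5644, 0.2458, 0.045 ]), array([0.5609, 0.0161, 0.045 ]), array([0.4904, 0.015 , 0.045 ]), array([0.4916, 0.2455, 0.045 ])]
```

```bash
python3 -c "
import cv2,numpy as np
a=cv2.imread('pics/top0z.png');b=cv2.imread('pics/scene0z.png');cv2.imwrite('pics/z0.png',np.vstack([a,b]))"
```

```text
(no output)
```

View pics/z0.png

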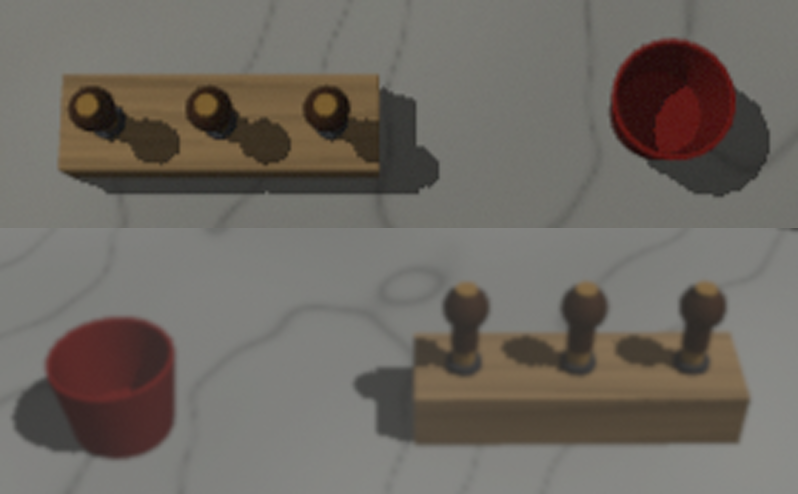

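```bash
python3 -m crank '[[1,1,-0.15,0,0,0,-1],[1,1,-0.15,0,0,0,-1],[1,1,-0.15,0,0,0,-1],[1,1,-0.15,0,0,0,-1],[1,1,-0.15,0,0,0,-1],[1,1,-0.15,0,0,0,-1],[1,1,-0.15,0,0,0,-1],[1,1,-0.15,0,0,0,-1],[1,1,-0.15,0,0,0,-1]]'; python3 -m crank '[[1,1,-0.15,0,0,0,-1],[1,1,-0.15,0,0,0,-1],[1,1,-0.15,0,0,0,-1],[1,1,-0.15,0,0,0,-1],[1,1,-0.15,0,0,0,-1],[1,1,-0.15,0,0,0,-1],[1,1,-0.15,0,0,0,-1],[1,1,-0.15,0,0,0,-1],[1,1,-0.15,0,0,0,-1]]'
```

```text
t: 1.45
tcp_pos: [0.4619, -0.3798, 0.3041]
tcp_rot: [[0.594, 0.804, 0.001], [0.804, -0.594, -0.0], [0.0, 0.001, -1.0]]
ft_force: [0.8, -0.3, -0.4]
finger_gap: 0.0852
t: 2.2
tcp_pos: [0.5359, -0.0292, 0.3043]
tcp_rot: [[0.008, 1.0, 0.001], [1.0, -0.008, -0.0], [-0.0, 0.001, -1.0]]
ft_force: [0.6, 0.4, -0.9]
finger_gap: 0.085
```

```bash
python3 -m crank '[[1,1,-0.1,0,0,0,0],[1,1,-0.1,0,0,0,0],[1,0,0,0,0,0,0]]'; python3 - <<'E'
from h import *
cal=eyes.get_calibration('wrist');snap('wrist','w1');print(cal)
for d in finder.boxes_of('wrist','handle_a'):
    b=d['bbox'];print(np.round(b,1),d['confidence'],atz(cal,(b[0]+b[2])/2,(b[1]+b[3])/2,.097).round(4))
for p in ((.528,.052,.097),(.529,.132,.097),(.531,.212,.097)): print(proj(cal,p))
E
```

```text
t: 2.45
tcp_pos: [0.5269, 0.0592, 0.3053]
tcp_rot: [[-0.001, 1.0, 0.002], [1.0, 0.001, 0.005], [0.005, 0.002, -1.0]]
ft_force: [0.9, 0.3, 0.4]
finger_gap: 0.0853
{'fx': 322.9879485377102, 'fy': 322.9879485377102, 'cx': 261.21008245917363, 'cy': 189.679986584589, 'extrinsics': array([[ 9.99998438e-01,  7.90588617e-04,  1.58053796e-03,
         5.26372608e-01],
       [ 1.18655383e-03, -9.63151731e-01, -2.68956009e-01,
         1.28439771e-01],
       [ 1.30966432e-03,  2.68957465e-01, -9.63151165e-01,
         3.75671548e-01],
       [ 0.00000000e+00,  0.00000000e+00,  0.00000000e+00,
         1.00000000e+00]])}
[243.2 169.6 279.9 207.6] 0.69 [0.5271 0.0516 0.097 ]
[250.8   0.  277.5  12.8] 0.51 [0.5289 0.1978 0.097 ]
[262.51976815 188.19740274]
[263.94741974  95.0263158 ]
[266.93812938 -14.44404902]
```

View pics/w1.png

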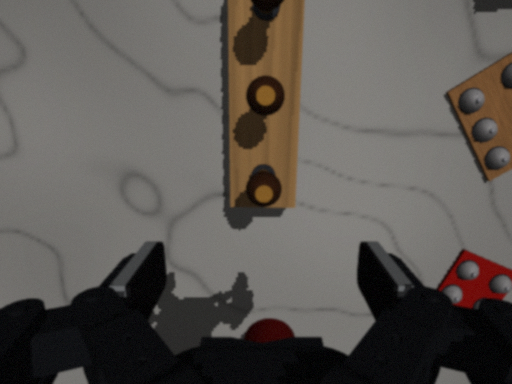

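```bash
python3 -m crank '[[1,-0.17,0.04,0.9,0,0,0],[1,0,0,1,0,0,0],[1,0,0,1,0,0,0],[1,0,0,0.6,0,0,0],[1,0,0,0.35,0,0,0],[1,0,0,0,0,0,0]]'; python3 - <<'E'
from h import *
snap('wrist','w2')
E
```

```text
t: 3.05
tcp_pos: [0.5285, 0.0403, 0.147]
tcp_rot: [[0.013, 1.0, -0.005], [1.0, -0.013, -0.001], [-0.001, -0.005, -1.0]]
ft_force: [0.1, -0.3, -0.7]
finger_gap: 0.0853
```

View pics/w2.png

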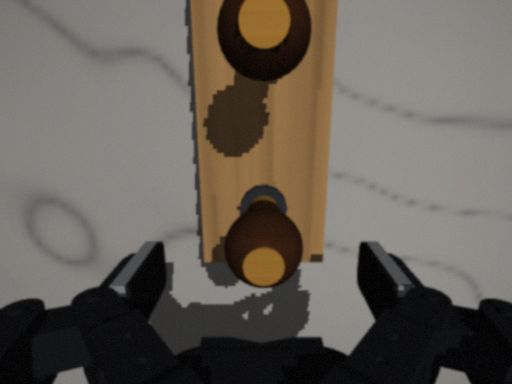

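```bash
python3 -m crank '[[1,0,0,0,0,0,0],[1,0,0,0,0,0,0]]';python3 -m crank '[[1,0.3,0,-0.1,0,0,0],[1,0,0,0,0,0,0],[1,0,0,0,0,0,0]]'
```

```text
t: 3.27
tcp_pos: [0.5316, 0.0421, 0.1518]
tcp_rot: [[0.012, 1.0, 0.003], [1.0, -0.012, 0.0], [0.0, 0.003, -1.0]]
ft_force: [1.0, -0.2, 0.3]
finger_gap: 0.0854
t: 3.52
tcp_pos: [0.531, 0.0556, 0.1554]
tcp_rot: [[0.009, 1.0, 0.003], [1.0, -0.009, 0.0], [0.0, 0.003, -1.0]]
ft_force: [-0.3, -0.8, -0.2]
finger_gap: 0.0855
```

```bash
python3 -m crank '[[1,-0.07,-0.05,0.1,0,0,0],[1,0,0,0,0,0,0],[1,0,0,0,0,0,0]]';python3 -m crank '[[-1,0,0,0,0,0,0],[-1,0,0,0,0,0,0],[-1,0,0,0,0,0,0],[-1,0,0,0,0,0,0],[-1,0,0,0,0,0,0],[-1,0,0,0,0,0,0]]'
```

```text
t: 3.77
tcp_pos: [0.5277, 0.0507, 0.1495]
tcp_rot: [[0.012, 1.0, -0.001], [1.0, -0.012, -0.001], [-0.001, -0.001, -1.0]]
ft_force: [-0.0, -1.1, -0.8]
finger_gap: 0.0852
t: 4.27
tcp_pos: [0.5284, 0.0514, 0.1502]
tcp_rot: [[0.011, 1.0, 0.0], [1.0, -0.011, -0.0], [-0.0, 0.0, -1.0]]
ft_force: [-1.3, -0.9, 2.3]
finger_gap: 0.0292
```

```bash
python3 - <<'E'
from h import *
snap('wrist','w3');s=robot.get_state();print(s['ft_force'],s['moment'],s['finger_gap'])
E
```

```text
[-0.54348924 -0.36265523  1.70281701] [-0.04841551  0.05977498  0.03635956] 0.029482586699511152
```

View pics/w3.png

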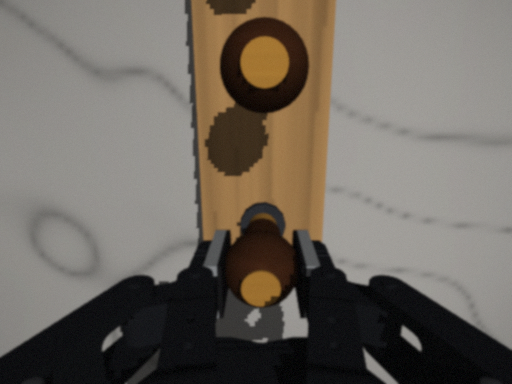

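Knob one is gripped (264,268), with the collar at (263,220). Next I rock it along y in small steps.

```bash
python3 -m crank '[[-1,0.07,0,0,0,0,0],[-1,0,0,0,0,0,0],[-1,0,0,0,0,0,0]]';python3 -m crank '[[-1,0.06,0,0,0,0,0],[-1,0,0,0,0,0,0],[-1,0,0,0,0,0,0]]'
python3 - <<'E'
from h import *
snap('wrist','w4');s=robot.get_state();print(s['ft_force'],s['moment'],s['finger_gap'])
E
```

```text
t: 4.57
tcp_pos: [0.5285, 0.0535, 0.1503]
tcp_rot: [[0.012, 1.0, 0.0], [1.0, -0.012, -0.001], [-0.001, 0.0, -1.0]]
ft_force: [-0.3, -3.1, 4.7]
finger_gap: 0.0293
t: 4.82
tcp_pos: [0.5286, 0.0544, 0.1504]
tcp_rot: [[0.013, 1.0, 0.0], [1.0, -0.013, -0.004], [-0.004, 0.0, -1.0]]
ft_force: [-1.5, -5.9, 7.7]
finger_gap: 0.0292
[-1.44860542 -4.74260712  7.60454098] [-1.19502514  0.39381869  0.04740868] 0.02897134578130865
```

View pics/w4.png

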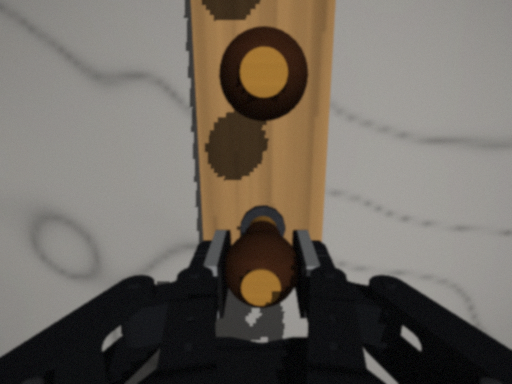

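```bash
python3 -m crank '[[-1,-0.13,0,0,0,0,0],[-1,0,0,0,0,0,0],[-1,0,0,0,0,0,0]]';python3 -m crank '[[-1,-0.07,0,0,0,0,0],[-1,0,0,0,0,0,0],[-1,0,0,0,0,0,0]]'; python3 -m crank '[[-1,-0.07,0,0,0,0,0],[-1,0,0,0,0,0,0],[-1,0,0,0,0,0,0]]'
```

```text
t: 5.12
tcp_pos: [0.5284, 0.0514, 0.1502]
tcp_rot: [[0.011, 1.0, 0.001], [1.0, -0.011, 0.0], [0.0, 0.001, -1.0]]
ft_force: [-0.2, -0.6, 5.0]
finger_gap: 0.0292
t: 5.37
tcp_pos: [0.5284, 0.0496, 0.1503]
tcp_rot: [[0.01, 1.0, 0.001], [1.0, -0.01, 0.001], [0.001, 0.001, -1.0]]
ft_force: [-0.1, 2.3, 6.1]
finger_gap: 0.0292
t: 5.62
tcp_pos: [0.5284, 0.0481, 0.1504]
tcp_rot: [[0.009, 1.0, 0.001], [1.0, -0.009, 0.003], [0.004, 0.001, -1.0]]
ft_force: [0.0, 4.4, 5.3]
finger_gap: 0.0289
```

Moves about ±3 mm, then force builds: looks firm. On to the second punch for comparison.

```bash
python3 -m crank '[[-1,0.14,0,0,0,0,0],[1,0,0,0,0,0,0],[1,0,0,0,0,0,0],[1,0,0,0,0,0,0],[1,0,0,0,0,0,0],[1,0,0,-0.7,0,0,0],[1,0,0,-0.6,0,0,0],[1,0.5,0,0,0,0,0],[1,1,0,0,0,0,0],[1,0.5,0,0,0,0,0]]'; python3 -m crank '[[1,0,0,0,0,0,0],[1,0,0,0,0,0,0]]'
```

```text
t: 6.45
tcp_pos: [0.5293, 0.134, 0.2028]
tcp_rot: [[0.011, 1.0, 0.002], [1.0, -0.011, 0.002], [0.002, 0.002, -1.0]]
ft_force: [-0.7, 1.4, 0.2]
finger_gap: 0.0853
t: 6.62
tcp_pos: [0.5288, 0.1325, 0.2019]
tcp_rot: [[0.008, 1.0, -0.0], [1.0, -0.008, 0.0], [0.0, -0.0, -1.0]]
ft_force: [-0.9, -0.3, 0.1]
finger_gap: 0.0852
```

```bash
python3 - <<'E'
from h import *
cal=eyes.get_calibration('wrist');snap('wrist','w5')
for d in finder.boxes_of('wrist','handle_a'):
    b=d['bbox'];print(np.round(b,1),d['confidence'],atz(cal,(b[0]+b[2])/2,(b[1]+b[3])/2,.097).round(4))
E
```

```text
[235.7  42.7 296.8 113. ] 0.96 [0.5316 0.212  0.097 ]
[238.2 295.4 284.8 343.6] 0.92 [0.5279 0.0665 0.097 ]
[237.  193.5 294.9 248.9] 0.79 [0.5311 0.1334 0.097 ]
```

View pics/w5.png

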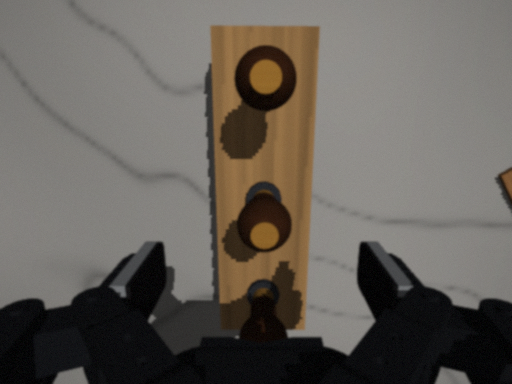

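```bash
python3 -m crank '[[1,0,0.04,0.6,0,0,0],[1,0,0,0.5,0,0,0],[1,0,0,0.2,0,0,0],[1,0,0,0,0,0,0],[-1,0,0,0,0,0,0],[-1,0,0,0,0,0,0],[-1,0,0,0,0,0,0],[-1,0,0,0,0,0,0],[-1,0,0,0,0,0,0],[-1,0,0,0,0,0,0]]'; python3 -m crank '[[-1,0.07,0,0,0,0,0],[-1,0,0,0,0,0,0],[-1,0,0,0,0,0,0]]';python3 -m crank '[[-1,0.06,0,0,0,0,0],[-1,0,0,0,0,0,0],[-1,0,0,0,0,0,0]]'; python3 -m crank '[[-1,-0.13,0,0,0,0,0],[-1,0,0,0,0,0,0],[-1,0,0,0,0,0,0]]';python3 -m crank '[[-1,-0.07,0,0,0,0,0],[-1,0,0,0,0,0,0],[-1,0,0,0,0,0,0]]'; python3 -m crank '[[-1,-0.07,0,0,0,0,0],[-1,0,0,0,0,0,0],[-1,0,0,0,0,0,0]]'
```

```text
t: 7.55
tcp_pos: [0.5312, 0.1316, 0.151]
tcp_rot: [[0.011, 1.0, 0.002], [1.0, -0.011, -0.0], [-0.0, 0.002, -1.0]]
ft_force: [-1.9, -0.0, 4.4]
finger_gap: 0.029
t: 7.8
tcp_pos: [0.5314, 0.1335, 0.1511]
tcp_rot: [[0.012, 1.0, 0.001], [1.0, -0.012, -0.002], [-0.002, 0.001, -1.0]]
ft_force: [-2.0, -2.8, 8.2]
finger_gap: 0.0292
t: 8.05
tcp_pos: [0.5315, 0.1345, 0.1512]
tcp_rot: [[0.013, 1.0, 0.001], [1.0, -0.013, -0.004], [-0.004, 0.001, -1.0]]
ft_force: [-1.9, -5.4, 9.2]
finger_gap: 0.0295
t: 8.3
tcp_pos: [0.5314, 0.1316, 0.1511]
tcp_rot: [[0.011, 1.0, 0.002], [1.0, -0.011, 0.001], [0.001, 0.002, -1.0]]
ft_force: [-1.1, -0.8, 5.1]
finger_gap: 0.0296
t: 8.55
tcp_pos: [0.5313, 0.1299, 0.1511]
tcp_rot: [[0.011, 1.0, 0.002], [1.0, -0.011, 0.002], [0.002, 0.002, -1.0]]
ft_force: [-0.8, 1.0, 6.6]
finger_gap: 0.0291
t: 8.8
tcp_pos: [0.5313, 0.1283, 0.1512]
tcp_rot: [[0.01, 1.0, 0.003], [1.0, -0.01, 0.004], [0.004, 0.003, -1.0]]
ft_force: [-0.6, 5.2, 6.6]
finger_gap: 0.0293
```

Same response as the first. Third punch, tested the same way.

```bash
python3 -m crank '[[-1,0.14,0,0,0,0,0],[1,0,0,0,0,0,0],[1,0,0,0,0,0,0],[1,0,0,0,0,0,0],[1,0,0,0,0,0,0],[1,0,0,-0.7,0,0,0],[1,0,0,-0.6,0,0,0],[1,0.5,0,0,0,0,0],[1,1,0,0,0,0,0],[1,0.5,0,0,0,0,0]]'; python3 -m crank '[[1,0,0,0,0,0,0],[1,0,0,0,0,0,0]]'; python3 -m crank '[[1,0,0,0.6,0,0,0],[1,0,0,0.5,0,0,0],[1,0,0,0.2,0,0,0],[1,0,0,0,0,0,0],[-1,0,0,0,0,0,0],[-1,0,0,0,0,0,0],[-1,0,0,0,0,0,0],[-1,0,0,0,0,0,0],[-1,0,0,0,0,0,0],[-1,0,0,0,0,0,0]]'; python3 -m crank '[[-1,0.07,0,0,0,0,0],[-1,0,0,0,0,0,0],[-1,0,0,0,0,0,0]]';python3 -m crank '[[-1,0.06,0,0,0,0,0],[-1,0,0,0,0,0,0],[-1,0,0,0,0,0,0]]'; python3 -m crank '[[-1,-0.13,0,0,0,0,0],[-1,0,0,0,0,0,0],[-1,0,0,0,0,0,0]]';python3 -m crank '[[-1,-0.07,0,0,0,0,0],[-1,0,0,0,0,0,0],[-1,0,0,0,0,0,0]]'; python3 -m crank '[[-1,-0.07,0,0,0,0,0],[-1,0,0,0,0,0,0],[-1,0,0,0,0,0,0]]'
```

```text
t: 9.63
tcp_pos: [0.5318, 0.2141, 0.2029]
tcp_rot: [[0.011, 1.0, 0.002], [1.0, -0.011, 0.003], [0.003, 0.002, -1.0]]
ft_force: [-0.1, 0.6, 0.7]
finger_gap: 0.0853
t: 9.8
tcp_pos: [0.5311, 0.2126, 0.2018]
tcp_rot: [[0.008, 1.0, -0.0], [1.0, -0.008, 0.0], [0.0, -0.0, -1.0]]
ft_force: [0.0, -0.7, -0.2]
finger_gap: 0.0858
t: 10.63
tcp_pos: [0.5322, 0.2117, 0.1511]
tcp_rot: [[0.011, 1.0, 0.002], [1.0, -0.011, 0.0], [0.0, 0.002, -1.0]]
ft_force: [-0.8, -0.0, 6.0]
finger_gap: 0.0294
t: 10.88
tcp_pos: [0.5323, 0.2138, 0.151]
tcp_rot: [[0.012, 1.0, 0.001], [1.0, -0.012, -0.001], [-0.001, 0.001, -1.0]]
ft_force: [-1.1, -2.1, 6.6]
finger_gap: 0.0297
t: 11.13
tcp_pos: [0.5324, 0.2154, 0.1509]
tcp_rot: [[0.012, 1.0, 0.001], [1.0, -0.012, -0.003], [-0.002, 0.001, -1.0]]
ft_force: [-0.5, -3.9, 7.6]
finger_gap: 0.0291
t: 11.38
tcp_pos: [0.5322, 0.2116, 0.151]
tcp_rot: [[0.011, 1.0, 0.002], [1.0, -0.011, 0.001], [0.001, 0.002, -1.0]]
ft_force: [-2.1, -0.1, 6.0]
finger_gap: 0.0293
t: 11.63
tcp_pos: [0.5322, 0.2096, 0.151]
tcp_rot: [[0.011, 1.0, 0.002], [1.0, -0.011, 0.002], [0.002, 0.002, -1.0]]
ft_force: [-0.1, 1.3, 5.4]
finger_gap: 0.0292
t: 11.88
tcp_pos: [0.5322, 0.2072, 0.151]
tcp_rot: [[0.011, 1.0, 0.002], [1.0, -0.011, 0.003], [0.003, 0.002, -1.0]]
ft_force: [-0.3, 4.0, 6.5]
finger_gap: 0.0288
```

Third moves a bit further at a lower force. I'll extend the stroke a little more and look at the collar.

```bash
python3 -m crank '[[-1,-0.06,0,0,0,0,0],[-1,0,0,0,0,0,0],[-1,0,0,0,0,0,0]]'
python3 - <<'E'
from h import *
snap('wrist','w6');snap('scene','s6')
E
python3 -m crank '[[-1,0.2,0,0,0,0,0],[-1,0,0,0,0,0,0],[-1,0,0,0,0,0,0]]';python3 -m crank '[[-1,0.2,0,0,0,0,0],[-1,0,0,0,0,0,0],[-1,0,0,0,0,0,0]]'
python3 - <<'E'
from h import *
snap('wrist','w7');snap('scene','s7')
r=lambda n:cv2.imread(f'pics/{n}.png')
a=np.hstack([r('w6')[150:330,160:360],r('w7')[150:330,160:360]])
b=np.hstack([cv2.resize(r(n)[130:230,300:400],(400,400),interpolation=2) for n in('s6','s7')])
cv2.imwrite('pics/c67.png',np.vstack([cv2.resize(a,(800,360))[:200*2],b])[:600])
cv2.imwrite('pics/c67.png',np.vstack([cv2.resize(a,(660,297)),cv2.resize(b,(660,300))]))
E
```

```text
t: 12.13
tcp_pos: [0.5321, 0.2044, 0.1506]
tcp_rot: [[0.011, 1.0, 0.002], [1.0, -0.011, 0.002], [0.002, 0.002, -1.0]]
ft_force: [1.4, 3.3, 5.5]
finger_gap: 0.0289
t: 12.48
tcp_pos: [0.5323, 0.2103, 0.1509]
tcp_rot: [[0.012, 1.0, 0.001], [1.0, -0.012, -0.003], [-0.003, 0.001, -1.0]]
ft_force: [-0.4, -1.7, 13.8]
finger_gap: 0.0294
t: 12.73
tcp_pos: [0.5325, 0.2173, 0.1502]
tcp_rot: [[0.013, 1.0, 0.001], [1.0, -0.013, -0.003], [-0.003, 0.001, -1.0]]
ft_force: [-0.2, -3.1, 8.6]
finger_gap: 0.0292
```

View pics/c67.png

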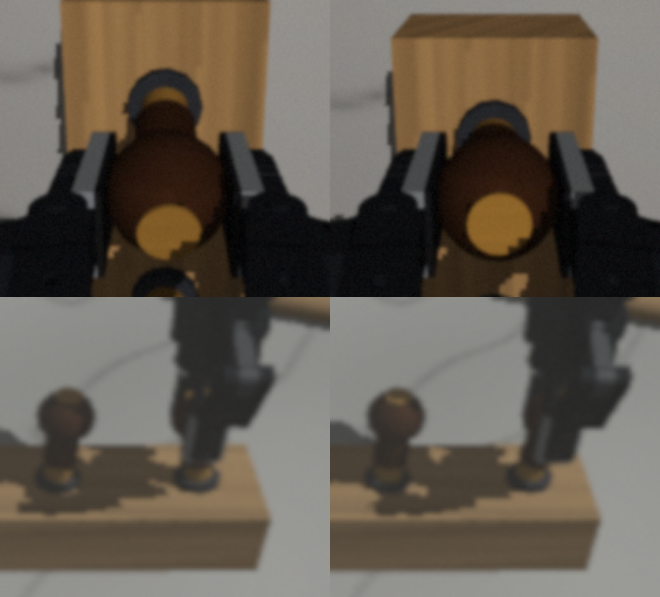

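The third knob (y≈0.212) travels 13 mm at about 3 N. The first two were stopped at ±3 mm at more than 5 N, so the third is the loose one. I'll recentre and lift it.

```bash
python3 -m crank '[[-1,-0.16,0,0,0,0,0],[-1,0,0,0,0,0,0],[-1,0,0,0,0,0,0]]'; python3 -m crank '[[-1,0,0,-0.3,0,0,0],[-1,0,0,-0.6,0,0,0],[-1,0,0,-0.6,0,0,0],[-1,0,0,-0.6,0,0,0],[-1,0,0,-0.4,0,0,0],[-1,0,0,0,0,0,0],[-1,0,0,0,0,0,0]]'
python3 - <<'E'
from h import *
snap('wrist','w8');snap('scene','s8')
r=lambda n:cv2.imread(f'pics/{n}.png')
cv2.imwrite('pics/c8.png',np.hstack([cv2.resize(r('w8'),(400,300)),cv2.resize(r('s8')[80:230,240:440],(400,300),interpolation=2)]))
E
```

```text
t: 13.08
tcp_pos: [0.5324, 0.2127, 0.1505]
tcp_rot: [[0.012, 1.0, 0.002], [1.0, -0.012, 0.0], [0.0, 0.002, -1.0]]
ft_force: [0.8, 2.2, 5.9]
finger_gap: 0.0291
t: 13.67
tcp_pos: [0.5315, 0.212, 0.2501]
tcp_rot: [[0.012, 1.0, 0.0], [1.0, -0.012, -0.001], [-0.001, 0.0, -1.0]]
ft_force: [0.4, -0.7, -2.3]
finger_gap: 0.0292
```

View pics/c8.png

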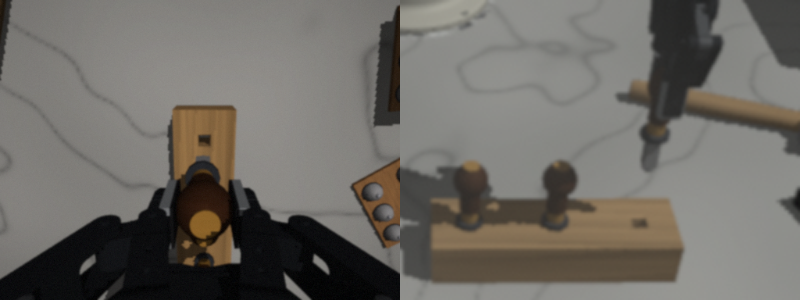

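```bash
python3 -m crank '[[-1,0,0,-0.9,0,0,0],[-1,-0.5,0,-0.2,0,0,0],[-1,-1,0.05,0,0,0,0],[-1,-1,0.05,0,0,0,0],[-1,-1,0.05,0,0,0,0],[-1,-1,0.05,0,0,0,0],[-1,-1,0.05,0,0,0,0],[-1,-1,0.05,0,0,0,0],[-1,-1,0.05,0,0,0,0],[-1,-0.8,0.05,0,0,0,0]]'; python3 -m crank '[[-1,-0.4,0,0,0,0,0],[-1,0,0,0,0,-1,0],[-1,0,0,0,0,-1,0],[-1,0,0,0,0,-1,0],[-1,0,0,0,0,-1,0],[-1,0,0,0,0,-1,0],[-1,0,0,0,0,0,0],[-1,0,0,0,0,0,0]]'
python3 - <<'E'
from h import *
snap('wrist','w9');snap('scene','s9')
r=lambda n:cv2.imread(f'pics/{n}.png')
cv2.imwrite('pics/c9.png',np.hstack([cv2.resize(r('w9'),(400,300)),cv2.resize(r('s9')[80:230,60:260],(400,300),interpolation=2)]))
E
```

```text
t: 14.6
tcp_pos: [0.5423, -0.1233, 0.292]
tcp_rot: [[0.014, 1.0, -0.004], [1.0, -0.014, -0.0], [-0.001, -0.004, -1.0]]
ft_force: [1.2, 0.2, -2.0]
finger_gap: 0.0288
t: 15.27
tcp_pos: [0.543, -0.134, 0.2923]
tcp_rot: [[0.007, 1.0, -0.006], [0.94, -0.009, -0.34], [-0.34, -0.003, -0.94]]
ft_force: [0.7, -0.5, -2.4]
finger_gap: 0.0293
```

View pics/c9.png

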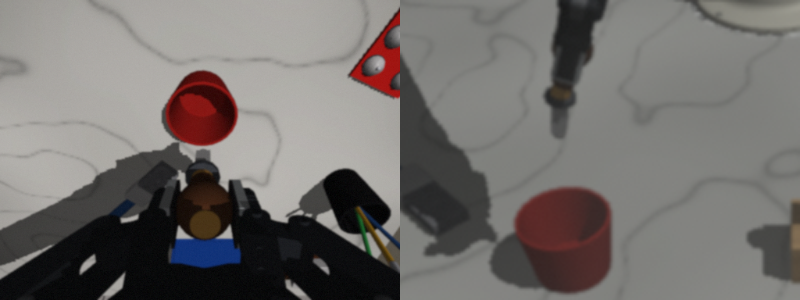

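```bash
python3 - <<'E'
from h import *
S=eyes.get_calibration('scene');s=robot.get_state()
p=s['tcp_pos'];z=s['tcp_rot'][:,2];ball=p+.053*z;print('ball',ball,'pivot straight',ball+.046*z,'foot straight',ball+.09*z)
def atx(u,v,x):
    o,d=ray(S,u,v);return o+d*(x-o[0])/d[0]
for u,v in((139.5,148),(141,128),(143,118)):print(atx(u,v,.541))
print(proj(S,ball+.09*z),proj(S,ball+.046*z))
im=eyes.capture('top');T=eyes.get_calibration('top')
for c in('top',):
    for n in('repair_pot','punch_a'):
        for d in finder.boxes_of(c,n)[:4]:print(n,np.round(d['bbox'],1),round(d['confidence'],2))
W=eyes.get_calibration('wrist')
# rim ellipse in wrist view
m=cv2.imread('pics/w9.png');
for u,v in((213,138),(302,138),(256,110),(256,184)):print(atz(W,u,v,.065))
E
```

```text
ball [ 0.54299095 -0.15374884  0.24320797] pivot straight [ 0.54272869 -0.16939812  0.19995255] foot straight [ 0.54247782 -0.184367    0.1585778 ]
[ 0.541      -0.1769568   0.15668156]
[ 0.541      -0.16770197  0.19656601]
[ 0.541      -0.16134132  0.21544473]
[134.70243262 147.66426218] [139.40598801 126.85512675]
repair_pot [138.4 174.8 250.5 212.7] 0.35
punch_a [185.2 180.1 201.8 196.4] 0.64
punch_a [229.6 179.2 241.5 198.1] 0.53
[ 0.49756327 -0.18289614  0.065     ]
[ 0.5800848  -0.18397536  0.065     ]
[ 0.53806346 -0.1562429   0.065     ]
[ 0.53624544 -0.23535194  0.065     ]
```

```bash
python3 -m crank '[[-1,-0.14,-0.07,0.05,0,0,0],[-1,0.31,0,0.85,0,0,0],[-1,0.31,0,0.85,0,0,0],[-1,0.15,0,0.43,0,0,0],[-1,0,0,0,0,0,0],[-1,0,0,0,0,0,0]]'
python3 - <<'E'
from h import *
snap('wrist','w10');snap('scene','s10')
r=lambda n:cv2.imread(f'pics/{n}.png')
cv2.imwrite('pics/c10.png',np.hstack([cv2.resize(r('w10'),(400,300)),cv2.resize(r('s10')[100:250,60:260],(400,300),interpolation=2)]))
s=robot.get_state();print(s['tcp_pos'],s['tcp_pos']+.143*s['tcp_rot'][:,2])
E
```

```text
t: 16.02
tcp_pos: [0.5402, -0.1421, 0.2028]
tcp_rot: [[0.011, 1.0, -0.006], [0.94, -0.012, -0.341], [-0.342, -0.002, -0.94]]
ft_force: [0.7, 0.6, -0.7]
finger_gap: 0.0295
[ 0.54187662 -0.14169449  0.20494615] [ 0.54163512 -0.19062753  0.07057912]
```

View pics/c10.png

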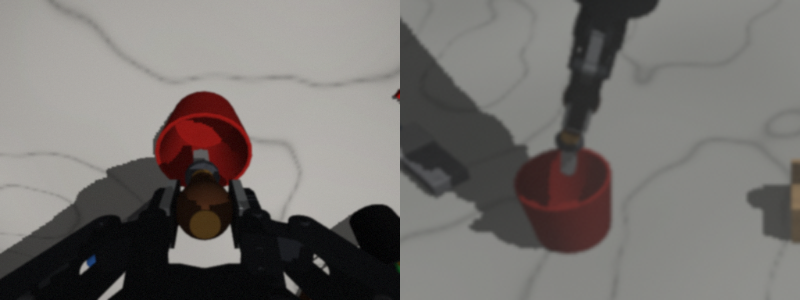

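```bash
python3 -m crank '[[-1,0.22,0,0.6,0,0,0],[-1,0.22,0,0.6,0,0,0],[-1,0.04,0,0.11,0,0,0],[-1,0,0,0,0,0,0],[-1,0,0,0,0,0,0]]'
python3 - <<'E'
from h import *
snap('wrist','w11');snap('scene','s11')
r=lambda n:cv2.imread(f'pics/{n}.png')
cv2.imwrite('pics/c11.png',np.hstack([cv2.resize(r('w11'),(400,300)),cv2.resize(r('s11')[100:250,60:260],(400,300),interpolation=2)]))
s=robot.get_state();print(s['tcp_pos'],s['tcp_pos']+.143*s['tcp_rot'][:,2],s['ft_force'],s['moment'])
E
```

```text
t: 16.53
tcp_pos: [0.5418, -0.1413, 0.1491]
tcp_rot: [[0.011, 1.0, -0.002], [0.939, -0.011, -0.342], [-0.342, 0.002, -0.94]]
ft_force: [1.0, -0.8, -1.0]
finger_gap: 0.0291
[ 0.54217149 -0.14127492  0.14954286] [ 0.54204187 -0.19026319  0.0151958 ] [-0.37472517  0.21702465 -1.69798682] [ 0.47049567 -0.05022035 -0.02000354]
```

View pics/c11.png

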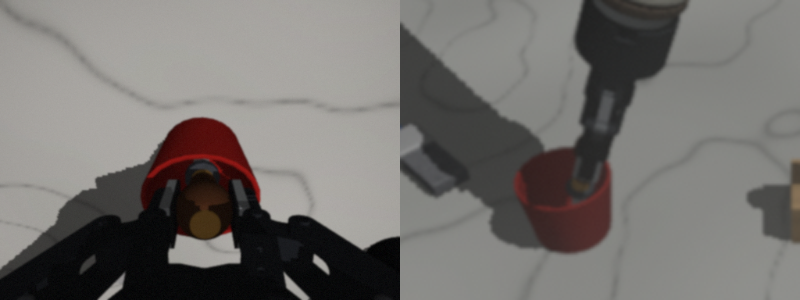

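```bash
python3 -m crank '[[-1,0.03,0,0.08,0,0,0],[-1,0.03,0,0.08,0,0,0],[-1,0,0,0,0,0,0],[-1,0,0,0,0,0,0]]'
```

```text
t: 16.97
tcp_pos: [0.541, -0.1411, 0.141]
tcp_rot: [[0.011, 1.0, -0.003], [0.94, -0.011, -0.342], [-0.342, 0.0, -0.94]]
ft_force: [0.1, -0.1, -0.6]
finger_gap: 0.0291
```

```bash
python3 -m crank '[[0,0,0,0,0,0,0],[0,0,0,0,0,0,0],[0,0,0,0,0,0,0],[0,0,0,0,0,0,0],[0,0,0,0,0,0,0],[0,0,0,0,0,0,0]]'
python3 - <<'E'
from h import *
snap('wrist','w12');snap('scene','s12')
r=lambda n:cv2.imread(f'pics/{n}.png')
cv2.imwrite('pics/c12.png',np.hstack([cv2.resize(r('w12'),(400,300)),cv2.resize(r('s12')[100:250,60:260],(400,300),interpolation=2)]))
E
```

```text
t: 17.47
tcp_pos: [0.5408, -0.1412, 0.1407]
tcp_rot: [[0.011, 1.0, -0.004], [0.94, -0.011, -0.342], [-0.342, 0.0, -0.94]]
ft_force: [-0.1, 0.2, -0.4]
finger_gap: 0.0429
```

View pics/c12.png

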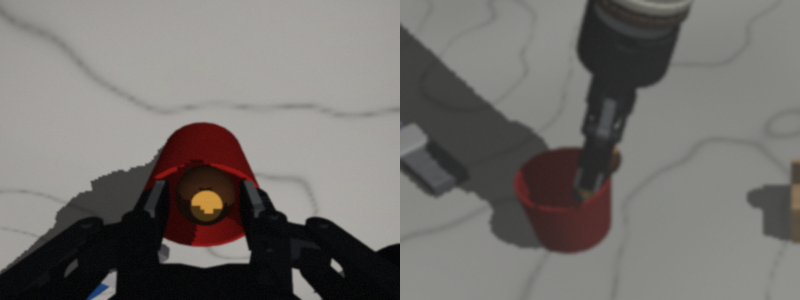

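```bash
python3 -m crank '[[0.7,0,0,0,0,0,0],[0.7,0,0,0,0,0,0],[0.7,0,0,-0.2,0,0,0],[0.7,0,0,-0.5,0,0,0],[0.7,0,0,-0.8,0,0,0],[0.7,0,0,-1,0,0,0],[0.7,0,0,-1,0,0,0],[0.7,0,0,0,0,0,0],[0.7,0,0,0,0,0,0]]'
python3 - <<'E'
from h import *
snap('wrist','w13');snap('scene','s13');snap('top','t13')
r=lambda n:cv2.imread(f'pics/{n}.png')
cv2.imwrite('pics/c13.png',np.vstack([np.hstack([cv2.resize(r('w13'),(400,300)),cv2.resize(r('s13')[110:260,60:260],(400,300),interpolation=2)]),np.hstack([cv2.resize(r('s13')[140:240,230:400],(400,235)),cv2.resize(r('t13')[130:230,260:430],(400,235),interpolation=2)])]))
E
```

```text
t: 18.32
tcp_pos: [0.5431, -0.0917, 0.2756]
tcp_rot: [[0.011, 1.0, 0.003], [0.939, -0.009, -0.343], [-0.343, 0.006, -0.939]]
ft_force: [0.4, -0.4, -1.5]
finger_gap: 0.0726
```

View pics/c13.png

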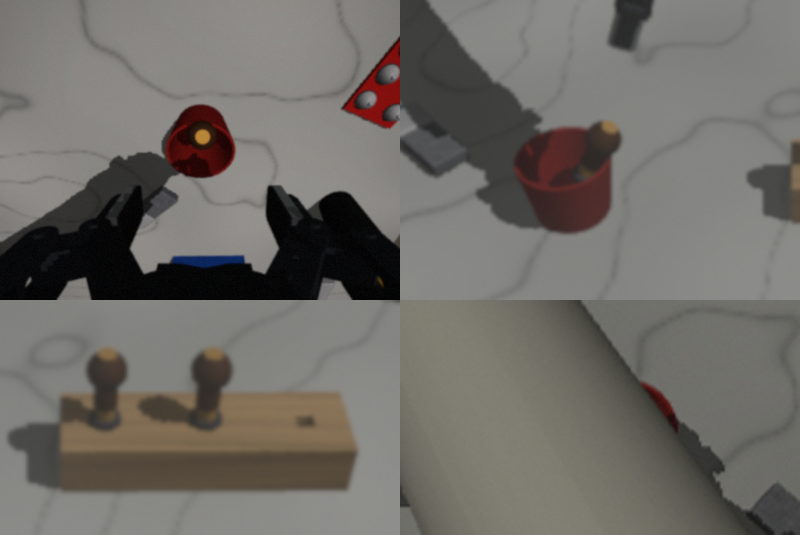

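The punch leans in the red pot with its knob up. The other two are seated with collars on the rack. I'll do one settle check, then hand in.

```bash
python3 -m crank '[[0.7,0,0,-0.5,0,0,0],[0.7,0,0,0,0,0,0],[0.7,0,0,0,0,0,0],[0.7,0,0,0,0,0,0],[0.7,0,0,0,0,0,0],[0.7,0,0,0,0,0,0],[0.7,0,0,0,0,0,0],[0.7,0,0,0,0,0,0]]'
python3 - <<'E'
from h import *
im=snap('scene','s14');a=cv2.imread('pics/s13.png');b=cv2.imread('pics/s14.png')
d=cv2.absdiff(a,b).max(2);print(d[165:235,110:175].max(),d[150:225,250:390].max(), d[165:235,110:175].mean())
s=robot.get_state();print(s['t'],s['ft_force'])
order.finish_job()
E
```

```text
t: 19.13
tcp_pos: [0.5413, -0.0866, 0.2907]
tcp_rot: [[0.011, 1.0, -0.005], [0.94, -0.012, -0.342], [-0.342, -0.001, -0.94]]
ft_force: [0.2, 0.1, 0.3]
finger_gap: 0.0727
55 3 1.7182417582417582
19.1833 [-0.5833659  -0.78672294  0.60602302]
the job is handed in; nothing more can be done
```

```bash
python3 -c "
import cv2,numpy as np
cv2.imwrite('pics/c14.png',np.hstack([cv2.resize(cv2.imread(f'pics/{n}.png')[140:240,90:190],(400,400)) for n in('s13','s14')]))"
```

```text
(no output)
```

View pics/c14.png

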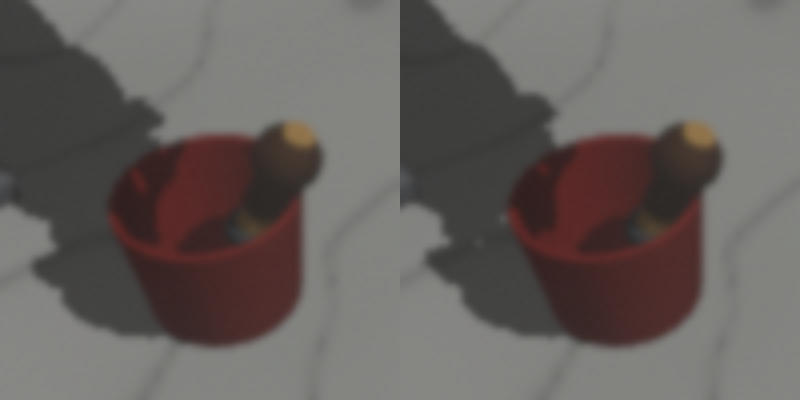

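I found the loose punch, stood it knob up and leaning in the red repair pot, and handed the job in at 19.2 s of the 51 s allowed.

- **Finding it:** I gripped each knob and rocked it square to the grip. The two nearer the pot (y ≈ 0.05 and 0.13 m) moved about ±3 mm, then pushed back with over 5 N. The third (y ≈ 0.21 m) swung about 13 mm in all at only 3–4 N, so I took that one. I gave only the third the longest stroke, because the difference already showed at equal strokes.
- **Last checks:** Pictures 0.8 s apart show the punch in the same leaning pose, and the two firm punches seated and unmoved. The gripper was clear with almost no force on the wrist. The automatic picture comparison did report a change at the pot. I looked into it only after handing in, and it appears to be the arm's shadow moving, since the punch is in the same place in both pictures.

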